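# Sort the two keys by tag, then unlock the kitchen cash box and hold the lock turned

### The arm

A 6-joint arm with a two-finger parallel gripper is mounted at the origin on the work surface. World frame = base frame: x ahead of the robot, y to its left, z up, the work surface at z = 0. Lengths are in m, angles in rad, forces in N, time in s.
With the tool pointing down it reaches from about 0.35 to 0.875 m from the base axis. Payload 4.2 kg.
Tool frame: the origin (TCP) lies at the very end of the fingers, on their centre line; the grasp point (between the pads) lies 19 mm behind it; z points along the fingers, y is the line along which they close (so a half turn about z gives the same grasp; the last joint's range is limited). The gripper opens to 87 mm and grips with 3 to 60 N. Pads are 19 mm wide; open, the fingers measure 117 mm over their backs; the gripper's body (75 mm by 190 mm) begins 51 mm behind the grasp point.
Start: joints at [-1.05, 0.385, 0.008, 0, -1.194, -0.259], TCP at [0.162, -0.604, 0.223] pointing down, gripper open.
Joint ranges: [-3.14, 3.14], [-1.21, 2.06], [-1.07, 1.41], [-3.16, 2.05], [-2.99, -0.16], [-3.1, 3.1]. Speed limits (rad/s): [2.79, 2.79, 3.14, 3.14, 3.14, 3.14].

### API

Orientations are given as a rotation vector (axis times angle).
In Python, from rig import read_state, snapshot, hand_in, masks_of, tip_of gives the robot as it stands.
- The arm moves only by the shell command python3 -m handwheel 'ROWS'. ROWS is JSON, a list of rows, each an object of numbers: "grip": the opening, from 0 (shut) to 1 (fully open); "dx", "dy", "dz": the shift along the tool's x, y, z in m; "turn": the turn about the tool's z in degrees. In form: [{"grip": .., "dx": .., "dy": .., "dz": .., "turn": ..}, ...]. A call has exactly 5 rows; each row is the pose to reach, as a shift and turn from the pose commanded when the call began, along the tool's axes at that moment; what a row does not reach only later rows make up. A row lasts 1/10 s, in which the tool goes at most 50 mm and 8.59 degrees, less where a joint would pass 70% of its speed; a pose out of reach is approached as far as the arm can. A call with a gripper value outside its range is refused whole. The fingers move at their own pace and stop on an object; the grip force is fixed at half the most. Time passes only in rows, so rows that repeat a pose let the fingers close, or fill a call up. It gives the time, the measured TCP pose, the force, the opening and the grip force at its end, in the units of the state.
- read_state(): the state, without advancing time (a new reading comes with each control period).
- snapshot(name): name is "scene" or "top"; returns a dict with "frame" (480x640x3 uint8, blue, green, red), "K" (3x3 intrinsics, pixels), "R" (3x3) and "t" (3): a world point X has camera coordinates R X + t. Camera axes: x right, y down, z forward; pixel columns grow to the right and rows downward; lengths in m; the calibration is good to about 2 mm. A picture is of the moment at which its call begins. There is no depth.
- hand_in(): hands the job in; it is judged then, once.
Trained networks look in the newest picture that a camera, given by its name, has taken for a name from the list of things; names that differ only in an ending like _2 or _b are one class to them, and where a whole thing is asked for, a point or a joint stands for the part that bears it (a point fixed in the world has none). Each returns a list of dicts, best first, with "score" (0 to 1); they miss things now and then, are a little off and sometimes report something else, mostly with a low value. They report only what shows in the picture. A call takes as long as a camera call. They do not tell look-alikes from the thing itself.
- masks_of(target, camera): "pixels" (480x640 bool, what is visible of it) and "bbox" ([left, top, width, height] in pixels, round what is visible of it).
- tip_of(target, camera): "position" ([row, column] in pixels: a listed point, or the origin of a listed thing).
The state is a dict: "time_s": time; "q": joint angles; "qd": joint speeds; "joint_efforts": joint torques, N m; "tcp_pos": TCP position; "tcp_rot": TCP orientation; "force": force on the tool from outside, world axes, zero at the start; "ft_torque": the same for the moment, N m; "grip_width": finger opening in m; "finger_force": force on a finger pad.
Only numpy, scipy, OpenCV 4.12 (cv2) and the standard library are available. Lean on these libraries where they do the work, as an engineer would, in place of code of your own. Each camera call takes 0.05 s, during which the arm holds its last target. There are 200 camera calls.

### The job

Sort the two keys in the wooden block by their coloured heads: first put the worn red one into the orange tumbler and let go of it there, leaving the tumbler standing, and never try it in the lock. Then push the good green key down fully home into the keyhole on the blue cash box, working it past the stiff pins, and turn it a quarter turn clockwise (seen from above). The lock springs back, so finish with the key still gripped and held turned; leave the pot, bowl and molinillo where they are.

Things in the scene. Friction and masses are not known exactly. Their poses are not given: they have to be found in the camera images.
- key_green: Good key, upright in a slot of the block, 50 g. Origin: underside of its shoulder disc (22 mm wide, 4 thick), on the axis, z up. Above: green plastic head, 36 mm along x, 14 thick along y, from 10 to 46 mm up (grip across the 14). Below: round 6 mm shank for 14 mm, then a flat bit 16 mm along x, 6 along y, down to 30 mm under the origin. A half turn about z works the same.
- key_red: Worn key to be rejected: same shape, size and origin as the green key, but with a red head; it stands in the other slot. Which slot holds which key varies.
- key_block: Fixed wooden block, 150 mm (x) by 60 mm (y) by 40 mm high, origin at the centre of its underside. Two slots 40 mm either side of the centre along x hold the keys 30 mm deep; the shoulder discs rest on its top, the flat of the keys along the block's x (within a few degrees).
- tumbler: Loose orange plastic tumbler, mouth 82 mm wide outside, 75 mm high, walls 3 mm, about 110 g, open at the top. Origin at the centre of its underside. The rejected key goes in here; a short drop from just over the rim is fine.
- cash_box: Fixed blue steel cash box, 180 mm (x) by 144 mm (y), lid at 80 mm, with a brass lock plate 56 by 56 mm, 10 mm thick, in the middle of the lid. Origin at the centre of its underside, z up.
- keyhole (a point): Centre of the keyhole at the top of the brass plate, 90 mm over the table; axes as the box. Slot 18.6 mm (x) by 8.6 (y), 3 mm chamfer. The key enters straight down, bit along x; home = its origin here, shoulder on the plate. Two spring pins 14 to 28 mm down drag: push 3 to 15 N, less if rocked a few degrees about its axis. It turns only within 4 mm of home.
- lock_plug (a joint): Turn of the lock plug in rad: 0 at rest with its slot under the keyhole, grows clockwise seen from above to a stop at 1.6. A spring turns it back when the key is let go (about 0.02 N m at rest, 0.11 N m at a quarter turn). The key has about 0.15 rad of play in the plug, so the plug lags the key by that.
- chocolate_pot: Loose terracotta chocolate pot with a handle, 124 mm wide, 145 mm high, origin under its centre. Leave alone.
- salt_bowl: Loose terracotta bowl, 110 mm wide, 45 mm high, origin under its centre. Leave alone.
- molinillo: Loose wooden chocolate whisk lying on the table along its x, 300 mm long, 52 mm high, origin on the table under its middle. Leave alone.
- drainer: Fixed bamboo dish drainer, 380 mm (x) by 260 mm (y), with two clay plates standing in it up to 235 mm high; origin under its centre.
- press: Fixed cast metal tortilla press, 200 by 260 mm, 75 mm high, origin under its centre.
Mind the look-alikes: they are no part of the job. Of the things like the key_green, leave any that is white; of the rest the smaller one is meant.

How it is judged:
By the outcome, as a careful person would: the job done as asked, in the order asked, and still so for the second after the job is handed in, while the arm keeps its last pose, push and grip.
It also fails if it takes over 58 s, if anything falls off the work surface, if the arm or the gripper's body presses on something with over 40 N, if the wrist force passes 120 N, or if a joint passes its speed limit or range.

## Working session

There is one attempt and no reset: what is moved stays moved. The work goes in short steps, Python scripts to look and compute and a shell command to move; the robot and the scene stay as the last step left them, time stands still between calls to the robot, and variables do not carry over. Pictures are saved under pics/ and viewed, at most 10 in all, crops included, and the job is handed in when it is done.

```bash
mkdir -p pics; ls
python3 - <<'E'
from rig import *
import cv2
s=read_state();print(s['time_s'],s['tcp_pos'],s['tcp_rot'],s['grip_width'])
for n in("scene","top"):
    d=snapshot(n);cv2.imwrite(f"pics/{n}0.png",d["frame"]);print(n,d["K"],d["R"],d["t"])
    for o in["key_green","key_red","key_block","tumbler","cash_box","keyhole"]:
        print(o,[(round(x["score"],2),[round(v) for v in x["position"]]) for x in tip_of(o,n)][:5])
E
```

```text
pics
0.0 [ 0.16162284 -0.60312173  0.22145498] [ 0.40968619 -3.1143982  -0.00336868] 0.08713195357700673
scene [[439.85361083   0.         317.44300107]
 [  0.         439.85361083 243.02201146]
 [  0.           0.           1.        ]] [[ 0.78830693  0.61512228  0.01402739]
 [ 0.38234528 -0.47187597 -0.79444644]
 [-0.48206252  0.63163094 -0.6071722 ]] [-0.47445755 -0.14640398  1.66679742]
key_green [(0.76, [266, 246]), (0.61, [326, 208]), (0.49, [304, 238])]
key_red [(0.61, [292, 216])]
key_block [(0.95, [309, 225])]
tumbler [(0.73, [285, 299]), (0.38, [306, 238])]
cash_box [(0.85, [236, 324]), (0.48, [304, 238]), (0.48, [307, 228])]
keyhole [(0.96, [211, 321])]
top [[547.45155139   0.         321.27686212]
 [  0.         547.45155139 238.34582557]
 [  0.           0.           1.        ]] [[-4.80700914e-04 -9.99906135e-01 -1.36926712e-02]
 [-9.83894041e-01  2.92050771e-03 -1.78728809e-01]
 [ 1.78752022e-01  1.33862225e-02 -9.83803092e-01]] [0.03836405 0.60310771 1.28008708]
key_green [(0.79, [265, 497]), (0.47, [302, 406]), (0.42, [264, 454])]
key_red [(0.66, [293, 456])]
key_block [(0.98, [279, 452])]
tumbler [(0.79, [243, 372])]
cash_box [(0.68, [278, 272])]
keyhole [(0.56, [278, 268]), (0.28, [268, 456])]
```

View pics/scene0.png

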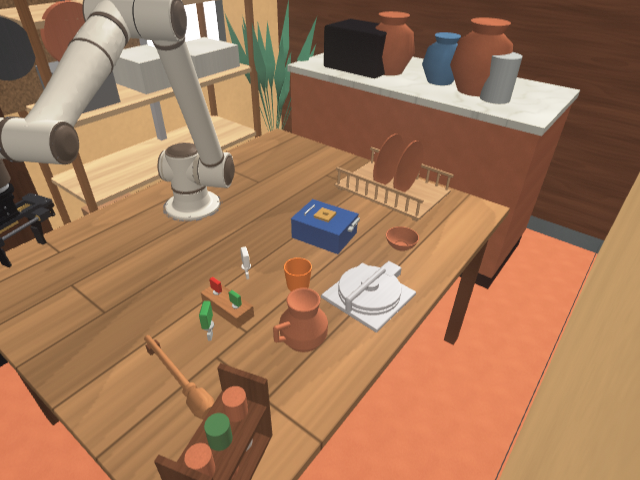

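View pics/top0.png

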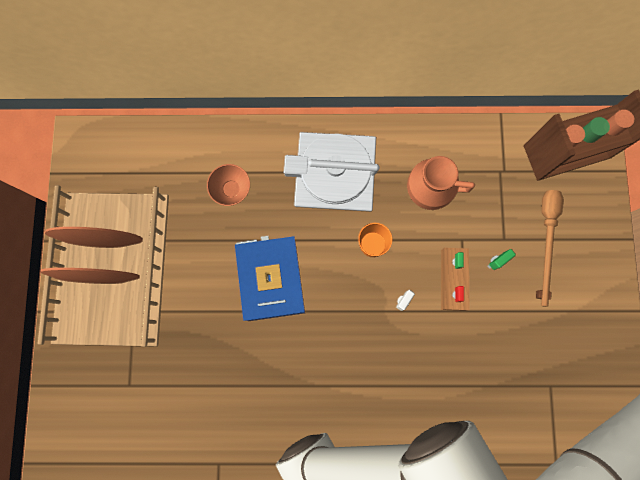

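The green candidates in the top image are the large key standing free at (502,259), the small one in the block at (459,260), and a white one at (404,300). The one in the block is the smaller non-white key, and it stands in the slot as described. The red key is at (459,293). I'll confirm this in a crop and measure.

```bash
cat > h.py <<'E'
import numpy as np,cv2
from scipy.optimize import least_squares
from rig import *
def proj(d,X):
    c=np.asarray(X)@d["R"].T+d["t"]; p=c@d["K"].T; return p[:,:2]/p[:,2:]
def box(sx,sy,z0,z1): return np.array([[a*sx/2,b*sy/2,z] for a in(-1,1) for b in(-1,1) for z in(z0,z1)])
def cyl(r,z0,r1,z1):
    a=np.linspace(0,2*np.pi,40,endpoint=False)
    return np.vstack([np.c_[q*np.cos(a),q*np.sin(a),0*a+z] for q,z in((r,z0),(r1,z1))])
def place(P,x,y,w):
    c,s=np.cos(w),np.sin(w); return P@np.array([[c,s,0],[-s,c,0],[0,0,1]])+[x,y,0]
def mom(h):
    m=cv2.moments(np.float32(h)); a=m["m00"]
    return np.array([m["m10"]/a,m["m01"]/a,.15*m["mu20"]/a**1.,.15*m["mu02"]/a,.15*m["mu11"]/a])
def hull(pts): return cv2.convexHull(np.float32(pts))
def blob(d,lo,hi,near,rad=60,minpx=6):
    hsv=cv2.cvtColor(d["frame"],cv2.COLOR_BGR2HSV); m=cv2.inRange(hsv,np.array(lo),np.array(hi))
    n,l,st,c=cv2.connectedComponentsWithStats(m)
    k=[i for i in range(1,n) if st[i,4]>=minpx and np.hypot(*(c[i]-near))<rad]
    i=max(k,key=lambda i:st[i,4]/(5+np.hypot(*(c[i]-near)))); ys,xs=np.nonzero(l==i)
    return hull(np.vstack([np.c_[xs+a,ys+b] for a in(-.5,.5) for b in(-.5,.5)]))
def fit(P,obs,x0,yaw=None):
    """obs: list of (cam dict, hull)"""
    f=lambda v:np.concatenate([mom(hull(proj(d,place(P,v[0],v[1],yaw if yaw is not None else v[2]))))-mom(h) for d,h in obs])
    r=least_squares(f,x0 if yaw is None else x0[:2],x_scale=[.01,.01,.1][:3 if yaw is None else 2],diff_step=1e-3)
    return r.x,np.round(r.fun,1)
E
python3 - <<'E'
from h import *
S=snapshot("scene");T=snapshot("top")
def ray(d,uv,z):
    r=d["R"].T@np.linalg.inv(d["K"])@[uv[0],uv[1],1]; o=-d["R"].T@d["t"]; return (o+r*(z-o[2])/r[2])[:2]
G=[(45,120,60),(85,255,255)];R=[(0,200,120),(5,255,255)];O=[(6,190,130),(16,255,255)];B=[(105,120,50),(130,255,255)];Y=[(14,100,100),(28,255,255)]
H=box(.036,.014,.050,.086)
def both(n,P,C,t,s,z,yaw=None,w0=0,rad=15):
    ht=blob(T,*C,t,rad);hs=blob(S,*C,s,rad)
    x0=[*ray(T,t,z),w0]
    for nm,o in(("both",[(T,ht),(S,hs)]),("top",[(T,ht)])):
        v,r=fit(P,o,x0,yaw); print(n,nm,np.round(v,4),r,cv2.contourArea(ht),cv2.contourArea(hs))
both("green",H,G,(459,260),(235,298),.068,yaw=-1.57*0); both("red",H,R,(459,293),(216,285),.068,yaw=0)
both("tumbler",cyl(.03,0,.041,.075),O,(375,240),(298,275),.04,yaw=0,rad=25)
both("box",box(.18,.144,0,.08),B,(270,278),(325,226),.04,rad=40)
both("plate",box(.056,.056,.08,.09),Y,(268,278),(325,214),.09)
k=cv2.resize(T["frame"][215:325,360:520],(800,550),interpolation=cv2.INTER_CUBIC);cv2.imwrite("pics/c1.png",k)
k=np.hstack([cv2.resize(S["frame"][235:345,185:265],(400,550),interpolation=cv2.INTER_CUBIC),cv2.resize(T["frame"][230:326,232:302],(400,550),interpolation=cv2.INTER_CUBIC)]);cv2.imwrite("pics/c2.png",k)
E
```

```text
green both [ 0.5436 -0.2891] [-1.   1.5  0.1  0.3  0.2  0.6  2.7  1.1  2.2  0.6] 140.0 40.5
green top [ 0.5472 -0.2915] [-0.   0.   0.1  0.3  0.1] 140.0 40.5Traceback (most recent call last):
  File "<stdin>", line 12, in <module>
  File "<stdin>", line 8, in both
  File "h.py", line 20, in blob
    i=max(k,key=lambda i:st[i,4]/(5+np.hypot(*(c[i]-near)))); ys,xs=np.nonzero(l==i)
ValueError: max() iterable argument is empty
```

```bash
cat > m.py <<'E'
from h import *
S=snapshot("scene");T=snapshot("top")
k=cv2.resize(T["frame"][215:325,360:520],(800,550),interpolation=cv2.INTER_CUBIC);cv2.imwrite("pics/c1.png",k)
k=np.hstack([cv2.resize(S["frame"][235:345,185:265],(400,550),interpolation=cv2.INTER_CUBIC),cv2.resize(T["frame"][230:326,232:302],(400,550),interpolation=cv2.INTER_CUBIC)]);cv2.imwrite("pics/c2.png",k)
def ray(d,uv,z):
    r=d["R"].T@np.linalg.inv(d["K"])@[uv[0],uv[1],1]; o=-d["R"].T@d["t"]; return (o+r*(z-o[2])/r[2])[:2]
for d in(S,T):
    hsv=cv2.cvtColor(d["frame"],cv2.COLOR_BGR2HSV)
    for u,v in ([(235,298),(237,301),(216,285),(213,287),(298,275),(325,230),(325,214)] if d is S else [(459,260),(459,293),(375,240),(250,260),(260,270)]): print((u,v),hsv[v,u])
G=[(45,100,30),(85,255,255)];R=[(0,190,60),(4,255,255)];O=[(6,190,110),(16,255,255)];B=[(105,120,30),(130,255,255)];Y=[(14,100,100),(28,255,255)]
H=box(.036,.014,.050,.086)
def both(n,P,C,t,s,z,yaw=None,w0=0,rad=15):
  try:
    ht=blob(T,*C,t,rad);hs=blob(S,*C,s,rad)
    x0=[*ray(T,t,z),w0]
    for nm,o in(("both",[(T,ht),(S,hs)]),("top",[(T,ht)])):
        v,r=fit(P,o,x0,yaw); print(n,nm,np.round(v,4),r,cv2.contourArea(ht),cv2.contourArea(hs))
  except Exception as e: print(n,e)
both("green",H,G,(459,260),(235,298),.068,yaw=0); both("red",H,R,(459,293),(216,285),.068,yaw=0)
both("tumbler",cyl(.03,0,.041,.075),O,(375,240),(298,275),.04,yaw=0,rad=25)
both("box",box(.18,.144,0,.08),B,(270,278),(325,226),.04,rad=40)
both("plate",box(.056,.056,.08,.09),Y,(268,278),(325,214),.09)
E
python3 m.py
```

```text
(235, 298) [ 57 113 104]
(237, 301) [ 58 114 110]
(216, 285) [  3 188 144]
(213, 287) [  3 184 141]
(298, 275) [ 11 185 210]
(325, 230) [110 129 134]
(325, 214) [ 17 139 145]
(459, 260) [ 67 161 182]
(459, 293) [  1 194 246]
(375, 240) [ 14 193 247]
(250, 260) [108 170 162]
(260, 270) [ 19 148 212]
green both [ 0.5472 -0.2916] [0.1 0.1 0.1 0.2 0.1 0.2 0.1 0.5 0.3 0.2] 142.5 144.0
green top [ 0.5475 -0.2914] [-0.   0.   0.1  0.2  0.1] 142.5 144.0
red both [ 0.4641 -0.2862] [-0.7  1.3  0.1  0.2  0.1  0.7  2.5  0.9  2.1  0.5] 139.0 41.0
red top [ 0.4673 -0.288 ] [-0.   0.   0.1  0.2  0.1] 139.0 41.0
tumbler max() iterable argument is empty
box both [0.4999 0.1712 0.2225] [-3.7  2.6  1.6 -0.6  1.7 -0.1  6.7  8.6 13.3 -2.3] 4785.0 1347.5
box top [0.5061 0.1623 0.1526] [ 0.1 -0.   0.9 -0.3 -0.1] 4785.0 1347.5
plate both [0.5048 0.1611 0.    ] [ 0.1  0.1  0.  -0.2  0.   0.2 -0.1  0.4  0.1  0.1] 595.5 199.0
plate top [0.505  0.1614 0.    ] [ 0.   0.   0.  -0.2  0. ] 595.5 199.0
```

View pics/c1.png

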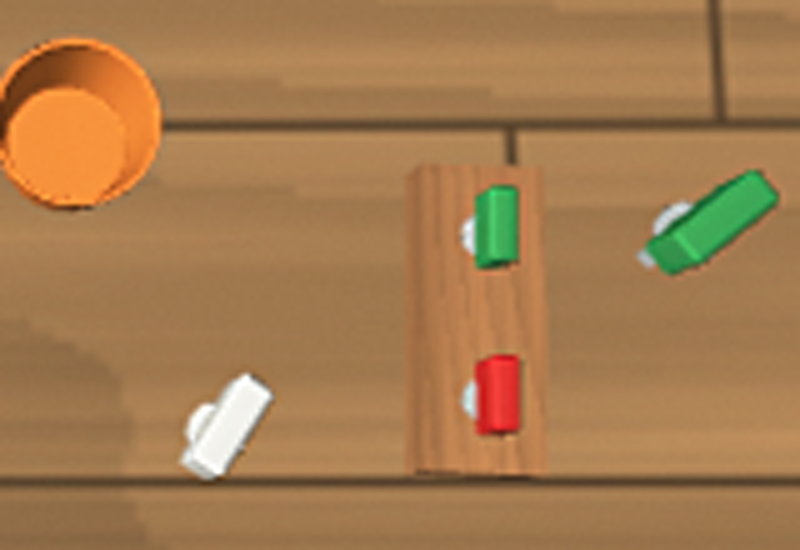

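View pics/c2.png

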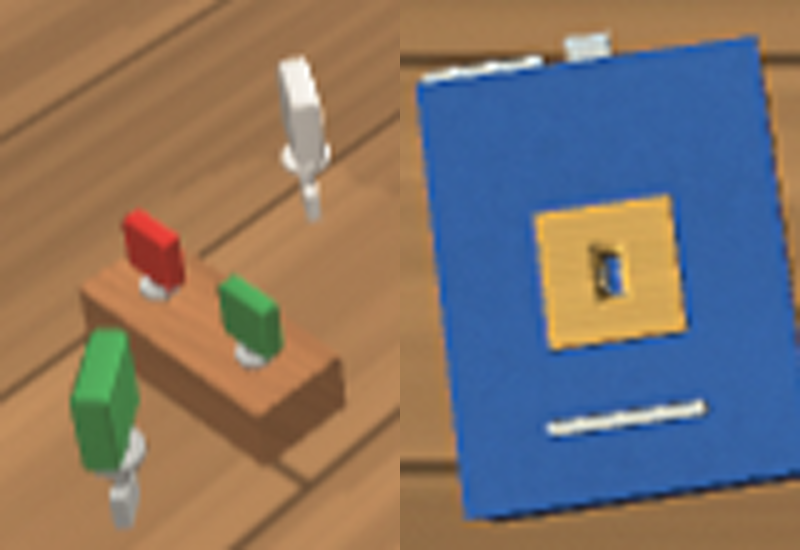

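The crops confirm that the small green key in the block is the one meant, at the +x end with the red key at the -x end. The large free-standing green one and the white one are decoys. I'll refine the thresholds.

```bash
sed -i '/^for d in(S,T)/,/^    for u,v/d; s/(0,190,60),(4,/(0,150,60),(4,/; s/(6,190,110),(16,/(7,165,90),(16,/; s/(105,120,30)/(103,80,30)/; s/.09)$/.09,w0=.15)/' m.py; sed -i '/c1.png\|c2.png/d' m.py
cat >> m.py <<'E'
for n,C,t in(("plate",Y,(268,278)),("box",B,(270,278))):
    h=blob(T,*C,t,30).reshape(-1,2); q=cv2.minAreaRect(h)
    b=cv2.boxPoints(q); w=[ray(T,p,.09 if n=="plate" else .08) for p in b]; e=[w[(i+1)%4]-w[i] for i in range(4)]
    print(n,[(round(float(np.hypot(*v)),3),round(float(np.arctan2(v[1],v[0])),3)) for v in e])
for n,C,t in(("g",G,(459,260)),("r",R,(459,293))):
    print(n,fit(H,[(T,blob(T,*C,t,15))],[.5,-.29,0]))
E
python3 m.py
```

```text
green both [ 0.5472 -0.2916] [0.1 0.1 0.1 0.2 0.1 0.2 0.1 0.5 0.3 0.2] 142.5 144.0
green top [ 0.5475 -0.2914] [-0.   0.   0.1  0.2  0.1] 142.5 144.0
red both [ 0.4672 -0.2884] [ 0.2 -0.   0.1  0.2  0.1  0.1 -0.2  0.4  0.2  0.1] 139.5 135.5
red top [ 0.4672 -0.288 ] [-0.   0.   0.1  0.2  0.1] 139.5 135.5
tumbler both [ 0.5974 -0.0911] [ 0.1 -0.  -0.7 -0.8  0.4  0.  -0.1 -0.8  1.2  0.2] 971.5 775.0
tumbler top [ 0.5974 -0.091 ] [ 0.  -0.  -0.7 -0.8  0.4] 971.5 775.0
box both [0.5053 0.1624 0.1472] [ 0.1  0.3  0.6 -1.2 -0.1  0.4  0.1  0.6  0.3 -0.5] 4830.0 2518.5
box top [0.508  0.1625 0.    ] [ 0.2 -1.   0.8 -1.4 -4.1] 4830.0 2518.5
plate both [0.5049 0.1611 0.3318] [ 0.1  0.1 -0.1 -0.1  0.1  0.2 -0.1  0.   0.1  0. ] 595.5 199.0
plate top [0.505  0.1613 0.2039] [-0.   0.  -0.  -0.1  0.1] 595.5 199.0
plate [(0.058, -1.448), (0.059, -3.005), (0.057, 1.694), (0.059, 0.145)]
box [(0.15, -1.434), (0.186, -2.998), (0.146, 1.706), (0.186, 0.164)]
g (array([ 5.47528049e-01, -2.91449200e-01, -2.20449171e-05]), array([-0. ,  0. ,  0.1,  0.2,  0.1]))
r (array([ 0.467206  , -0.28796949,  0.        ]), array([-0. , -0. ,  0.1,  0.2,  0.1]))
```

```bash
cat >> h.py <<'E'
from scipy.spatial.transform import Rotation as Ro
def plan(x,y,z,yaw):
    """tool x axis to be along world yaw (mod pi)"""
    s=read_state();M=Ro.from_rotvec(s["tcp_rot"]).as_matrix();d=M.T@(np.array([x,y,z])-s["tcp_pos"])
    w=np.arctan2(M[1,0],M[0,0]); t=-np.degrees(yaw-w)
    print("t",round(s["time_s"],2),"pos",np.round(s["tcp_pos"],4),"yaw",round(w,3),"tilt",round(M[2,2],4),"grip",round(s["grip_width"],4),"F",np.round(s["force"],1),"ff",np.round(s["finger_force"],1),"q6",round(s["q"][5],2))
    print("dxyz",np.round(d,4),"turn",round((t+90)%180-90,1))
E
python3 - <<'E'
from h import *
S=snapshot("scene");T=snapshot("top")
def tri(a,b):
    A=[]
    for d,p in((T,a),(S,b)):
        P=d["K"]@np.c_[d["R"],d["t"]]; A+=[p[0]*P[2]-P[0],p[1]*P[2]-P[1]]
    v=np.linalg.svd(np.array(A))[2][-1]; return np.round(v[:3]/v[3],3)
G=[(45,100,30),(85,255,255)]
print("big",tri(mom(blob(T,*G,(502,259),15))[:2],mom(blob(S,*G,(206,316),15))[:2]))
W=[(0,0,170),(180,50,255)]
print("white",tri(mom(blob(T,*W,(405,300),15))[:2],mom(blob(S,*W,(245,256),15))[:2]))
plan(.467,-.288,.054,-.04)
E
```

```text
big [ 0.547 -0.389  0.084]
white [ 0.451 -0.156  0.092]
t 1.1 pos [ 0.1618 -0.6037  0.2226] yaw -2.88 tilt -1.0 grip 0.0871 F [-0.2  0.4  0.1] ff 0.0 q6 -0.26
dxyz [-0.3765  0.2259  0.1686] turn 17.3
```

```bash
python3 -m handwheel '[{"grip":0.5,"dx":-0.04,"dy":0.024,"dz":0,"turn":0},{"grip":0.5,"dx":-0.08,"dy":0.048,"dz":0,"turn":0},{"grip":0.5,"dx":-0.12,"dy":0.072,"dz":0,"turn":0},{"grip":0.5,"dx":-0.16,"dy":0.096,"dz":0,"turn":0},{"grip":0.5,"dx":-0.19,"dy":0.113,"dz":0,"turn":0}]'
python3 -m handwheel '[{"grip":0.5,"dx":-0.04,"dy":0.024,"dz":0,"turn":4},{"grip":0.5,"dx":-0.08,"dy":0.048,"dz":0,"turn":8},{"grip":0.5,"dx":-0.12,"dy":0.072,"dz":0,"turn":12},{"grip":0.5,"dx":-0.16,"dy":0.096,"dz":0.03,"turn":17.3},{"grip":0.5,"dx":-0.187,"dy":0.113,"dz":0.06,"turn":17.3}]'
python3 -c "
from h import *
plan(.467,-.288,.054,-.04)"
```

```text
time_s: 1.6
tcp_pos: [0.3175, -0.4435, 0.2229]
tcp_rot: [-0.412, 3.114, -0.0]
force: [0.7, -0.9, 0.7]
grip_width: 0.0547
finger_force: 0.0
time_s: 2.1
tcp_pos: [0.4702, -0.2866, 0.1638]
tcp_rot: [0.063, 3.135, -0.003]
force: [0.6, -0.9, -0.3]
grip_width: 0.0438
finger_force: 0.0
t 2.1 pos [ 0.4702 -0.2866  0.1638] yaw 3.101 tilt -1.0 grip 0.0438 F [ 0.6 -0.9 -0.3] ff 0.0 q6 -1.36
dxyz [ 0.0037 -0.0014  0.1098] turn -0.0
```

```bash
python3 -m handwheel '[{"grip":0.5,"dx":0.003,"dy":-0.001,"dz":0.03,"turn":0},{"grip":0.5,"dx":0.003,"dy":-0.001,"dz":0.06,"turn":0},{"grip":0.5,"dx":0.003,"dy":-0.001,"dz":0.09,"turn":0},{"grip":0.5,"dx":0.003,"dy":-0.001,"dz":0.11,"turn":0},{"grip":0.5,"dx":0.003,"dy":-0.001,"dz":0.11,"turn":0}]'
python3 -c "
from h import *
plan(.467,-.288,.054,-.04)
d=snapshot('scene');cv2.imwrite('pics/s1.png',cv2.resize(d['frame'][190:350,130:330],(800,600),interpolation=cv2.INTER_CUBIC))"
```

```text
time_s: 2.6
tcp_pos: [0.4623, -0.2879, 0.0498]
tcp_rot: [-0.064, -3.135, -0.003]
force: [-0.4, 0.3, 0.5]
grip_width: 0.0435
finger_force: 0.0
t 2.6 pos [ 0.4623 -0.2879  0.0498] yaw 3.101 tilt -1.0 grip 0.0435 F [-0.4  0.3  0.5] ff 0.0 q6 -1.35
dxyz [-0.0046  0.0001 -0.0043] turn -0.0
```

View pics/s1.png

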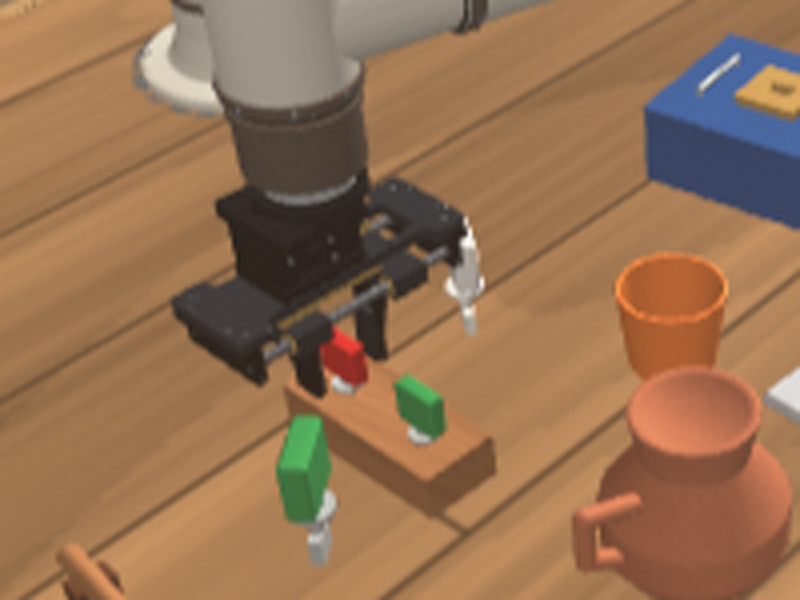

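The fingers straddle the red key at about (345,355) in the crop, clear of the other keys. I'll centre on it, then grip and lift.

```bash
python3 -m handwheel '[{"grip":0.5,"dx":-0.004,"dy":0,"dz":-0.004,"turn":0},{"grip":0.5,"dx":-0.004,"dy":0,"dz":-0.004,"turn":0},{"grip":0.5,"dx":-0.004,"dy":0,"dz":-0.004,"turn":0},{"grip":0,"dx":-0.004,"dy":0,"dz":-0.004,"turn":0},{"grip":0,"dx":-0.004,"dy":0,"dz":-0.004,"turn":0}]'
python3 -m handwheel '[{"grip":0,"dx":0,"dy":0,"dz":0,"turn":0},{"grip":0,"dx":0,"dy":0,"dz":0,"turn":0},{"grip":0,"dx":0,"dy":0,"dz":0,"turn":0},{"grip":0,"dx":0,"dy":0,"dz":0,"turn":0},{"grip":0,"dx":0,"dy":0,"dz":0,"turn":0}]'
python3 -c "
from h import *
plan(.597,-.091,.15,-.04)"
```

```text
time_s: 3.15
tcp_pos: [0.4685, -0.2889, 0.057]
tcp_rot: [0.063, 3.14, -0.0]
force: [0.2, -0.8, 0.0]
grip_width: 0.034
finger_force: 0.0
time_s: 3.65
tcp_pos: [0.4684, -0.2888, 0.0565]
tcp_rot: [-0.063, -3.141, -0.0]
force: [0.3, 0.9, 0.4]
grip_width: 0.0138
finger_force: 30.0
t 3.65 pos [ 0.4684 -0.2888  0.0565] yaw 3.101 tilt -1.0 grip 0.0138 F [0.3 0.9 0.4] ff 30.0 q6 -1.35
dxyz [-0.1206  0.2028 -0.0935] turn -0.0
```

```bash
python3 -m handwheel '[{"grip":0,"dx":0,"dy":0,"dz":-0.02,"turn":0},{"grip":0,"dx":0,"dy":0,"dz":-0.05,"turn":0},{"grip":0,"dx":0,"dy":0,"dz":-0.08,"turn":0},{"grip":0,"dx":-0.01,"dy":0.015,"dz":-0.10,"turn":0},{"grip":0,"dx":-0.02,"dy":0.034,"dz":-0.10,"turn":0}]'
python3 -m handwheel '[{"grip":0,"dx":-0.02,"dy":0.034,"dz":0,"turn":0},{"grip":0,"dx":-0.04,"dy":0.068,"dz":0,"turn":0},{"grip":0,"dx":-0.06,"dy":0.102,"dz":0,"turn":0},{"grip":0,"dx":-0.08,"dy":0.136,"dz":0,"turn":0},{"grip":0,"dx":-0.10,"dy":0.169,"dz":0,"turn":0}]'
python3 -m handwheel '[{"grip":0,"dx":0,"dy":0,"dz":0,"turn":0},{"grip":0,"dx":0,"dy":0,"dz":0,"turn":0},{"grip":0,"dx":0,"dy":0,"dz":0.01,"turn":0},{"grip":0,"dx":0,"dy":0,"dz":0.02,"turn":0},{"grip":0,"dx":0,"dy":0,"dz":0.02,"turn":0}]'
python3 -c "
from h import *
plan(.597,-.091,.082,-.04)"
```

```text
time_s: 4.15
tcp_pos: [0.4917, -0.2564, 0.16]
tcp_rot: [0.064, 3.134, -0.003]
force: [0.7, 0.9, -0.0]
grip_width: 0.0135
finger_force: 30.0
time_s: 4.65
tcp_pos: [0.5969, -0.0893, 0.1563]
tcp_rot: [-0.063, -3.141, -0.0]
force: [1.0, -0.3, -0.3]
grip_width: 0.0138
finger_force: 30.0
time_s: 5.15
tcp_pos: [0.5944, -0.0917, 0.1342]
tcp_rot: [-0.066, -3.136, -0.0]
force: [0.3, 0.6, -0.8]
grip_width: 0.0135
finger_force: 30.0
t 5.15 pos [ 0.5944 -0.0917  0.1342] yaw 3.1 tilt -1.0 grip 0.0135 F [ 0.3  0.6 -0.8] ff 30.0 q6 -1.73
dxyz [-0.0028  0.0008  0.0522] turn -0.1
```

```bash
python3 -m handwheel '[{"grip":0,"dx":-0.002,"dy":0.001,"dz":0.015,"turn":0},{"grip":0,"dx":-0.002,"dy":0.001,"dz":0.03,"turn":0},{"grip":0,"dx":-0.002,"dy":0.001,"dz":0.045,"turn":0},{"grip":0,"dx":-0.002,"dy":0.001,"dz":0.052,"turn":0},{"grip":0,"dx":-0.002,"dy":0.001,"dz":0.052,"turn":0}]'
python3 -m handwheel '[{"grip":0,"dx":0,"dy":0,"dz":0,"turn":0},{"grip":0.45,"dx":0,"dy":0,"dz":0,"turn":0},{"grip":0.45,"dx":0,"dy":0,"dz":0,"turn":0},{"grip":0.45,"dx":0,"dy":0,"dz":0,"turn":0},{"grip":0.45,"dx":0,"dy":0,"dz":0,"turn":0}]'
python3 -m handwheel '[{"grip":0.45,"dx":0,"dy":0,"dz":0,"turn":0},{"grip":0.45,"dx":0,"dy":0,"dz":-0.02,"turn":0},{"grip":0.45,"dx":0,"dy":0,"dz":-0.05,"turn":0},{"grip":0.45,"dx":0,"dy":0,"dz":-0.08,"turn":0},{"grip":0.45,"dx":0,"dy":0,"dz":-0.10,"turn":0}]'
python3 -c "
from h import *
plan(.5472,-.2915,.15,-.04)
d=snapshot('scene');cv2.imwrite('pics/s2.png',cv2.resize(d['frame'][190:350,170:370],(800,600),interpolation=cv2.INTER_CUBIC))"
```

```text
time_s: 5.65
tcp_pos: [0.5976, -0.0905, 0.0834]
tcp_rot: [-0.064, -3.138, 0.001]
force: [0.2, 0.8, 0.3]
grip_width: 0.0135
finger_force: 30.0
time_s: 6.15
tcp_pos: [0.5987, -0.0898, 0.085]
tcp_rot: [0.063, 3.14, 0.0]
force: [-0.4, -0.2, 0.2]
grip_width: 0.0357
finger_force: 0.0
time_s: 6.65
tcp_pos: [0.5993, -0.0899, 0.187]
tcp_rot: [0.062, 3.138, -0.0]
force: [0.0, 0.7, 0.4]
grip_width: 0.0391
finger_force: 0.0
t 6.65 pos [ 0.5993 -0.0899  0.187 ] yaw 3.102 tilt -1.0 grip 0.0391 F [0.  0.7 0.4] ff 0.0 q6 -1.73
dxyz [ 0.0441 -0.2035  0.0369] turn 0.0
```

View pics/s2.png

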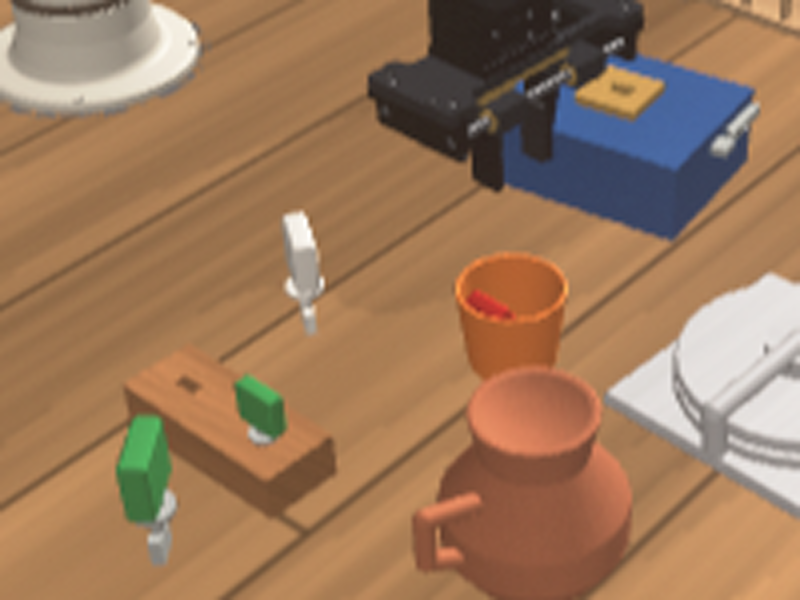

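The red key is in the tumbler, which is standing: the head shows inside the rim at (490,305). Next is the green key, with a half turn first to keep joint 6 within range.

```bash
python3 -m handwheel '[{"grip":0.5,"dx":0.009,"dy":-0.04,"dz":0,"turn":-8},{"grip":0.5,"dx":0.018,"dy":-0.08,"dz":0,"turn":-16},{"grip":0.5,"dx":0.027,"dy":-0.12,"dz":0,"turn":-24},{"grip":0.5,"dx":0.036,"dy":-0.16,"dz":0,"turn":-32},{"grip":0.5,"dx":0.044,"dy":-0.203,"dz":0,"turn":-40}]'
for i in 1 2 3; do python3 -m handwheel '[{"grip":0.5,"dx":0,"dy":0,"dz":0,"turn":-8.5},{"grip":0.5,"dx":0,"dy":0,"dz":0,"turn":-17},{"grip":0.5,"dx":0,"dy":0,"dz":0,"turn":-25.5},{"grip":0.5,"dx":0,"dy":0,"dz":0,"turn":-34},{"grip":0.5,"dx":0,"dy":0,"dz":0,"turn":-42}]' >/dev/null; done
python3 -m handwheel '[{"grip":0.5,"dx":0,"dy":0,"dz":0,"turn":-7},{"grip":0.5,"dx":0,"dy":0,"dz":0,"turn":-14},{"grip":0.5,"dx":0,"dy":0,"dz":0,"turn":-14},{"grip":0.5,"dx":0,"dy":0,"dz":0,"turn":-14},{"grip":0.5,"dx":0,"dy":0,"dz":0,"turn":-14}]'
python3 -c "
from h import *
plan(.5475,-.2915,.056,-.04)"
```

```text
time_s: 7.2
tcp_pos: [0.5457, -0.2921, 0.1844]
tcp_rot: [1.025, -2.97, -0.0]
force: [0.0, 0.5, 1.5]
grip_width: 0.0435
finger_force: 0.0
time_s: 9.2
tcp_pos: [0.5463, -0.2909, 0.1844]
tcp_rot: [-3.141, 0.066, 0.0]
force: [0.7, 0.5, 0.0]
grip_width: 0.0436
finger_force: 0.0
t 9.2 pos [ 0.5463 -0.2909  0.1844] yaw -0.042 tilt -1.0 grip 0.0436 F [0.7 0.5 0. ] ff 0.0 q6 1.76
dxyz [0.0013 0.0005 0.1284] turn -0.1
```

```bash
python3 -m handwheel '[{"grip":0.5,"dx":0.001,"dy":0.0005,"dz":0.03,"turn":0},{"grip":0.5,"dx":0.001,"dy":0.0005,"dz":0.06,"turn":0},{"grip":0.5,"dx":0.001,"dy":0.0005,"dz":0.09,"turn":0},{"grip":0.5,"dx":0.001,"dy":0.0005,"dz":0.115,"turn":0},{"grip":0.5,"dx":0.001,"dy":0.0005,"dz":0.128,"turn":0}]'
python3 -m handwheel '[{"grip":0.5,"dx":0,"dy":0,"dz":0,"turn":0},{"grip":0.5,"dx":0,"dy":0,"dz":0,"turn":0},{"grip":0.5,"dx":0,"dy":0,"dz":0,"turn":0},{"grip":0.5,"dx":0,"dy":0,"dz":0,"turn":0},{"grip":0.5,"dx":0,"dy":0,"dz":0,"turn":0}]'
python3 -c "
from h import *
plan(.5475,-.2915,.056,-.04)"
```

```text
time_s: 9.7
tcp_pos: [0.546, -0.2911, 0.054]
tcp_rot: [-3.14, 0.065, 0.006]
force: [0.0, -0.5, -0.1]
grip_width: 0.0435
finger_force: 0.0
time_s: 10.2
tcp_pos: [0.5479, -0.2916, 0.0576]
tcp_rot: [3.141, -0.063, 0.003]
force: [0.3, 0.4, -0.7]
grip_width: 0.0437
finger_force: 0.0
t 10.2 pos [ 0.5479 -0.2916  0.0576] yaw -0.04 tilt -1.0 grip 0.0437 F [ 0.3  0.4 -0.7] ff 0.0 q6 1.76
dxyz [-0.0004 -0.0001  0.0016] turn -0.0
```

Well centred. Grip and lift, then read the grasped pose.

```bash
python3 -m handwheel '[{"grip":0,"dx":0,"dy":0,"dz":0.002,"turn":0},{"grip":0,"dx":0,"dy":0,"dz":0.002,"turn":0},{"grip":0,"dx":0,"dy":0,"dz":0.002,"turn":0},{"grip":0,"dx":0,"dy":0,"dz":0.002,"turn":0},{"grip":0,"dx":0,"dy":0,"dz":0.002,"turn":0}]'
python3 -m handwheel '[{"grip":0,"dx":0,"dy":0,"dz":0,"turn":0},{"grip":0,"dx":0,"dy":0,"dz":0,"turn":0},{"grip":0,"dx":0,"dy":0,"dz":0,"turn":0},{"grip":0,"dx":0,"dy":0,"dz":0,"turn":0},{"grip":0,"dx":0,"dy":0,"dz":0,"turn":0}]'
python3 -c "
from h import *
plan(.5475,-.2915,.056,-.04)"
python3 -m handwheel '[{"grip":0,"dx":0,"dy":0,"dz":-0.02,"turn":0},{"grip":0,"dx":0,"dy":0,"dz":-0.05,"turn":0},{"grip":0,"dx":0,"dy":0,"dz":-0.08,"turn":0},{"grip":0,"dx":0,"dy":0,"dz":-0.11,"turn":0},{"grip":0,"dx":0,"dy":0,"dz":-0.15,"turn":0}]'
python3 -c "
from h import *
plan(.505,.1615,.15,.147)"
```

```text
time_s: 10.7
tcp_pos: [0.5473, -0.2915, 0.0545]
tcp_rot: [3.141, -0.063, -0.0]
force: [0.6, 0.4, -0.7]
grip_width: 0.0135
finger_force: 30.0
time_s: 11.2
tcp_pos: [0.5474, -0.2915, 0.0545]
tcp_rot: [-3.141, 0.063, -0.0]
force: [0.1, 0.2, -0.5]
grip_width: 0.014
finger_force: 30.0
t 11.2 pos [ 0.5474 -0.2915  0.0545] yaw -0.04 tilt -1.0 grip 0.014 F [ 0.1  0.2 -0.5] ff 30.0 q6 1.76
dxyz [ 0.0001 -0.     -0.0015] turn -0.0
time_s: 11.7
tcp_pos: [0.5462, -0.291, 0.2042]
tcp_rot: [-3.139, 0.064, 0.005]
force: [0.9, 0.3, -0.5]
grip_width: 0.0138
finger_force: 30.0
t 11.7 pos [ 0.5462 -0.291   0.2042] yaw -0.04 tilt -1.0 grip 0.0138 F [ 0.9  0.3 -0.5] ff 30.0 q6 1.76
dxyz [-0.0593 -0.4504  0.0551] turn -10.7
```

```bash
python3 -m handwheel '[{"grip":0,"dx":-0.006,"dy":-0.045,"dz":0,"turn":0},{"grip":0,"dx":-0.012,"dy":-0.09,"dz":0,"turn":0},{"grip":0,"dx":-0.018,"dy":-0.135,"dz":0,"turn":0},{"grip":0,"dx":-0.024,"dy":-0.18,"dz":0,"turn":0},{"grip":0,"dx":-0.03,"dy":-0.225,"dz":0,"turn":0}]'
python3 -m handwheel '[{"grip":0,"dx":-0.006,"dy":-0.045,"dz":0,"turn":-2},{"grip":0,"dx":-0.012,"dy":-0.09,"dz":0,"turn":-4},{"grip":0,"dx":-0.018,"dy":-0.135,"dz":0,"turn":-6},{"grip":0,"dx":-0.024,"dy":-0.18,"dz":0.02,"turn":-8},{"grip":0,"dx":-0.03,"dy":-0.225,"dz":0.04,"turn":-10.7}]'
python3 -m handwheel '[{"grip":0,"dx":0,"dy":0,"dz":0,"turn":0},{"grip":0,"dx":0,"dy":0,"dz":0,"turn":0},{"grip":0,"dx":0,"dy":0,"dz":0,"turn":0},{"grip":0,"dx":0,"dy":0,"dz":0,"turn":0},{"grip":0,"dx":0,"dy":0,"dz":0,"turn":0}]'
python3 - <<'E'
from h import *
plan(.505,.1615,.14,.147)
S=snapshot("scene");T=snapshot("top")
cv2.imwrite('pics/s3.png',np.hstack([cv2.resize(S['frame'][150:260,280:370],(400,490),interpolation=cv2.INTER_CUBIC),cv2.resize(T['frame'][215:325,225:315],(400,490),interpolation=cv2.INTER_CUBIC)]))
E
```

```text
time_s: 12.2
tcp_pos: [0.5258, -0.0638, 0.2047]
tcp_rot: [-3.141, 0.064, -0.0]
force: [1.0, 0.4, -0.3]
grip_width: 0.0139
finger_force: 30.0
time_s: 12.7
tcp_pos: [0.5052, 0.1626, 0.1649]
tcp_rot: [-3.132, -0.233, -0.003]
force: [0.7, -0.8, -0.0]
grip_width: 0.0137
finger_force: 30.0
time_s: 13.2
tcp_pos: [0.5059, 0.1596, 0.1652]
tcp_rot: [-3.133, -0.227, -0.002]
force: [-0.1, -0.2, -0.7]
grip_width: 0.0142
finger_force: 30.0
t 13.2 pos [0.5059 0.1596 0.1652] yaw 0.145 tilt -1.0 grip 0.0142 F [-0.1 -0.2 -0.7] ff 30.0 q6 1.1
dxyz [-0.0006 -0.002   0.0252] turn -0.1
```

View pics/s3.png

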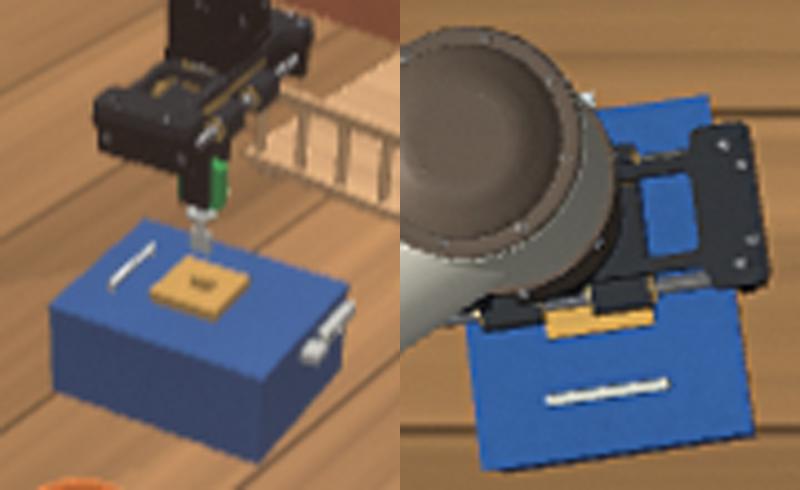

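The green key is gripped upright just above the brass plate at crop (203,285). I'll fine-align it and descend to just above contact.

```bash
python3 -m handwheel '[{"grip":0,"dx":-0.0006,"dy":-0.0018,"dz":0.01,"turn":0},{"grip":0,"dx":-0.0006,"dy":-0.0018,"dz":0.02,"turn":0},{"grip":0,"dx":-0.0006,"dy":-0.0018,"dz":0.026,"turn":0},{"grip":0,"dx":-0.0006,"dy":-0.0018,"dz":0.026,"turn":0},{"grip":0,"dx":-0.0006,"dy":-0.0018,"dz":0.026,"turn":0}]'
python3 -c "
from h import *
plan(.505,.1614,.1265,.147)"
python3 -m handwheel '[{"grip":0,"dx":0,"dy":0,"dz":0.003,"turn":0},{"grip":0,"dx":0,"dy":0,"dz":0.006,"turn":0},{"grip":0,"dx":0,"dy":0,"dz":0.009,"turn":0},{"grip":0,"dx":0,"dy":0,"dz":0.009,"turn":0},{"grip":0,"dx":0,"dy":0,"dz":0.009,"turn":0}]'
python3 -c "
from h import *
plan(.505,.1614,.1265,.147)"
```

```text
time_s: 13.8
tcp_pos: [0.5046, 0.1622, 0.1382]
tcp_rot: [3.133, 0.23, -0.001]
force: [-0.6, 0.0, -0.5]
grip_width: 0.0137
finger_force: 30.0
t 13.8 pos [0.5046 0.1622 0.1382] yaw 0.147 tilt -1.0 grip 0.0137 F [-0.6  0.  -0.5] ff 30.0 q6 1.1
dxyz [0.0003 0.0008 0.0117] turn -0.0
time_s: 14.3
tcp_pos: [0.5046, 0.1622, 0.1295]
tcp_rot: [3.133, 0.23, -0.0]
force: [1.5, -0.8, 0.0]
grip_width: 0.0135
finger_force: 30.0
t 14.3 pos [0.5046 0.1622 0.1295] yaw 0.147 tilt -1.0 grip 0.0135 F [ 1.5 -0.8  0. ] ff 30.0 q6 1.1
dxyz [0.0003 0.0008 0.003 ] turn -0.0
```

The key is in the mouth of the hole with no side force, 5 mm deep. I'll continue down.

```bash
python3 -m handwheel '[{"grip":0,"dx":0,"dy":0.0005,"dz":0.002,"turn":0},{"grip":0,"dx":0,"dy":0.0005,"dz":0.004,"turn":0},{"grip":0,"dx":0,"dy":0.0005,"dz":0.006,"turn":0},{"grip":0,"dx":0,"dy":0.0005,"dz":0.008,"turn":0},{"grip":0,"dx":0,"dy":0.0005,"dz":0.008,"turn":0}]'
python3 -m handwheel '[{"grip":0,"dx":0,"dy":0,"dz":0.001,"turn":3},{"grip":0,"dx":0,"dy":0,"dz":0.002,"turn":-3},{"grip":0,"dx":0,"dy":0,"dz":0.003,"turn":3},{"grip":0,"dx":0,"dy":0,"dz":0.004,"turn":-3},{"grip":0,"dx":0,"dy":0,"dz":0.005,"turn":0}]'
python3 -c "
from h import *
plan(.505,.1614,.1045,.147)"
```

```text
time_s: 14.8
tcp_pos: [0.5045, 0.1616, 0.1212]
tcp_rot: [3.133, 0.23, -0.001]
force: [0.8, -0.8, -0.2]
grip_width: 0.0139
finger_force: 30.0
time_s: 15.3
tcp_pos: [0.5049, 0.1611, 0.117]
tcp_rot: [3.132, 0.231, 0.0]
force: [0.3, -4.3, 1.6]
grip_width: 0.0135
finger_force: 30.0
t 15.3 pos [0.5049 0.1611 0.117 ] yaw 0.147 tilt -1.0 grip 0.0135 F [ 0.3 -4.3  1.6] ff 30.0 q6 1.1
dxyz [ 0.0002 -0.0003  0.0125] turn 0.0
```

```bash
python3 -m handwheel '[{"grip":0,"dx":0,"dy":0.0004,"dz":0.001,"turn":3},{"grip":0,"dx":0,"dy":0.0004,"dz":0.002,"turn":-3},{"grip":0,"dx":0,"dy":0.0004,"dz":0.003,"turn":3},{"grip":0,"dx":0,"dy":0.0004,"dz":0.004,"turn":-3},{"grip":0,"dx":0,"dy":0.0004,"dz":0.005,"turn":0}]'
python3 -m handwheel '[{"grip":0,"dx":0,"dy":0,"dz":0.001,"turn":3},{"grip":0,"dx":0,"dy":0,"dz":0.002,"turn":-3},{"grip":0,"dx":0,"dy":0,"dz":0.003,"turn":3},{"grip":0,"dx":0,"dy":0,"dz":0.004,"turn":-3},{"grip":0,"dx":0,"dy":0,"dz":0.004,"turn":0}]'
python3 -c "
from h import *
plan(.505,.1614,.1045,.147)"
```

```text
time_s: 15.8
tcp_pos: [0.5051, 0.1609, 0.1121]
tcp_rot: [3.132, 0.231, 0.001]
force: [-0.0, -2.2, 2.7]
grip_width: 0.0138
finger_force: 30.0
time_s: 16.3
tcp_pos: [0.5054, 0.1614, 0.1083]
tcp_rot: [-3.133, -0.232, -0.002]
force: [0.5, -0.9, 2.3]
grip_width: 0.0136
finger_force: 30.0
t 16.3 pos [0.5054 0.1614 0.1083] yaw 0.148 tilt -1.0 grip 0.0136 F [ 0.5 -0.9  2.3] ff 30.0 q6 1.1
dxyz [-0.0004 -0.      0.0038] turn 0.0
```

Nearly home. I'll press onto the shoulder with a slight overtravel.

```bash
python3 -m handwheel '[{"grip":0,"dx":0,"dy":0,"dz":0.001,"turn":3},{"grip":0,"dx":0,"dy":0,"dz":0.002,"turn":-3},{"grip":0,"dx":0,"dy":0,"dz":0.003,"turn":3},{"grip":0,"dx":0,"dy":0,"dz":0.004,"turn":-3},{"grip":0,"dx":0,"dy":0,"dz":0.004,"turn":0}]'
python3 -m handwheel '[{"grip":0,"dx":0,"dy":0,"dz":0.0005,"turn":0},{"grip":0,"dx":0,"dy":0,"dz":0.001,"turn":0},{"grip":0,"dx":0,"dy":0,"dz":0.001,"turn":0},{"grip":0,"dx":0,"dy":0,"dz":0.001,"turn":0},{"grip":0,"dx":0,"dy":0,"dz":0.001,"turn":0}]'
python3 -c "
from h import *
plan(.505,.1614,.1045,.147)"
```

```text
time_s: 16.8
tcp_pos: [0.5055, 0.1615, 0.1045]
tcp_rot: [-3.133, -0.232, -0.003]
force: [-1.0, -2.2, 2.7]
grip_width: 0.0144
finger_force: 30.0
time_s: 17.3
tcp_pos: [0.5056, 0.1615, 0.1044]
tcp_rot: [-3.133, -0.232, -0.003]
force: [-2.4, -0.7, 9.2]
grip_width: 0.0141
finger_force: 30.0
t 17.3 pos [0.5056 0.1615 0.1044] yaw 0.148 tilt -1.0 grip 0.0141 F [-2.4 -0.7  9.2] ff 30.0 q6 1.1
dxyz [-0.0006 -0.     -0.0001] turn 0.1
```

The shoulder is seated: z has stopped at the home height and the force has risen to 9 N. Now turn clockwise.

```bash
for i in 1 2; do python3 -m handwheel '[{"grip":0,"dx":0,"dy":0,"dz":0,"turn":5},{"grip":0,"dx":0,"dy":0,"dz":0,"turn":10},{"grip":0,"dx":0,"dy":0,"dz":0,"turn":15},{"grip":0,"dx":0,"dy":0,"dz":0,"turn":20},{"grip":0,"dx":0,"dy":0,"dz":0,"turn":25}]'; python3 -c "
from h import *
plan(.505,.1614,.1045,.147);print(np.round(read_state()['ft_torque'],3))"; done
```

```text
time_s: 17.8
tcp_pos: [0.5057, 0.161, 0.1044]
tcp_rot: [3.108, -0.456, 0.004]
force: [-0.6, -2.4, 8.3]
grip_width: 0.0139
finger_force: 30.0
t 17.8 pos [0.5057 0.161  0.1044] yaw -0.291 tilt -1.0 grip 0.0139 F [-0.6 -2.4  8.3] ff 30.0 q6 0.66
dxyz [-0.0008 -0.0002 -0.0001] turn -25.1
[-0.968  0.454  0.1  ]
time_s: 18.3
tcp_pos: [0.5053, 0.1605, 0.1044]
tcp_rot: [2.935, -1.117, 0.003]
force: [-1.3, -4.0, 9.5]
grip_width: 0.0136
finger_force: 30.0
t 18.3 pos [0.5053 0.1605 0.1044] yaw -0.727 tilt -1.0 grip 0.0136 F [-1.3 -4.   9.5] ff 30.0 q6 0.23
dxyz [-0.0008 -0.0004 -0.0001] turn -50.1
[-1.294  0.62   0.091]
```

```bash
python3 -m handwheel '[{"grip":0,"dx":0,"dy":0,"dz":0,"turn":5},{"grip":0,"dx":0,"dy":0,"dz":0,"turn":10},{"grip":0,"dx":0,"dy":0,"dz":0,"turn":15},{"grip":0,"dx":0,"dy":0,"dz":0,"turn":20},{"grip":0,"dx":0,"dy":0,"dz":0,"turn":25}]'
python3 -m handwheel '[{"grip":0,"dx":0,"dy":0,"dz":0,"turn":5},{"grip":0,"dx":0,"dy":0,"dz":0,"turn":10},{"grip":0,"dx":0,"dy":0,"dz":0,"turn":15},{"grip":0,"dx":0,"dy":0,"dz":0,"turn":20},{"grip":0,"dx":0,"dy":0,"dz":0,"turn":24}]'
python3 - <<'E'
from h import *
plan(.505,.1614,.1045,.147);print(np.round(read_state()['ft_torque'],3))
S=snapshot("scene");T=snapshot("top")
cv2.imwrite('pics/s4.png',np.hstack([cv2.resize(S['frame'][140:310,260:380],(400,560),interpolation=cv2.INTER_CUBIC),cv2.resize(T['frame'][160:300,300:400],(400,560),interpolation=cv2.INTER_CUBIC)]))
E
```

```text
time_s: 18.8
tcp_pos: [0.505, 0.1603, 0.1044]
tcp_rot: [2.623, -1.726, 0.003]
force: [-3.3, -4.1, 10.4]
grip_width: 0.0137
finger_force: 30.0
time_s: 19.3
tcp_pos: [0.5047, 0.1602, 0.1044]
tcp_rot: [2.208, -2.233, 0.003]
force: [-2.5, -4.2, 10.1]
grip_width: 0.0136
finger_force: 30.0
t 19.3 pos [0.5047 0.1602 0.1044] yaw -1.582 tilt -1.0 grip 0.0136 F [-2.5 -4.2 10.1] ff 30.0 q6 -0.63
dxyz [-0.0012 -0.0003 -0.0001] turn 80.9
[-1.212  1.077  0.267]
```

View pics/s4.png

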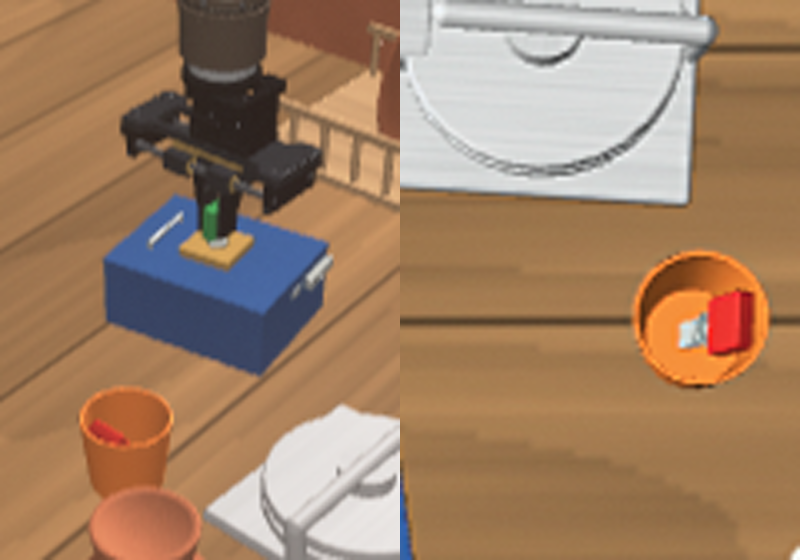

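The tool has turned 99°, the key is seated and gripped, and the red key is in the standing tumbler. I'll add a small margin for compliance, settle, then check and hand in.

```bash
python3 -m handwheel '[{"grip":0,"dx":0,"dy":0,"dz":0,"turn":1},{"grip":0,"dx":0,"dy":0,"dz":0,"turn":2},{"grip":0,"dx":0,"dy":0,"dz":0,"turn":2},{"grip":0,"dx":0,"dy":0,"dz":0,"turn":2},{"grip":0,"dx":0,"dy":0,"dz":0,"turn":2}]'
python3 -m handwheel '[{"grip":0,"dx":0,"dy":0,"dz":0,"turn":0},{"grip":0,"dx":0,"dy":0,"dz":0,"turn":0},{"grip":0,"dx":0,"dy":0,"dz":0,"turn":0},{"grip":0,"dx":0,"dy":0,"dz":0,"turn":0},{"grip":0,"dx":0,"dy":0,"dz":0,"turn":0}]'
python3 - <<'E'
from h import *
plan(.505,.1614,.1045,.147);print(np.round(read_state()['ft_torque'],3))
print(hand_in())
E
```

```text
time_s: 19.9
tcp_pos: [0.5047, 0.1602, 0.1044]
tcp_rot: [2.172, -2.268, 0.002]
force: [-2.6, -3.8, 10.9]
grip_width: 0.0135
finger_force: 30.0
time_s: 20.4
tcp_pos: [0.5047, 0.1602, 0.1044]
tcp_rot: [2.172, -2.268, 0.003]
force: [-3.1, -3.8, 10.1]
grip_width: 0.0136
finger_force: 30.0
t 20.4 pos [0.5047 0.1602 0.1044] yaw -1.614 tilt -1.0 grip 0.0136 F [-3.1 -3.8 10.1] ff 30.0 q6 -0.66
dxyz [-0.0012 -0.0003 -0.0001] turn 79.1
[-1.25   1.025  0.105]
the job is handed in; nothing more can be done
None
```

Handed in at 20.4 s: the red key is in the standing tumbler, and the green key is fully home and still gripped with the gripper turned about 101° clockwise, which should put the plug at a quarter turn allowing for its play (the plug angle itself could not be read).

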